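Index a wheel hub in its welding fixture

ROBOT

A 6-joint arm with a two-finger parallel gripper is mounted at the origin on the work surface. World frame = base frame: x ahead of the robot, y to its left, z up, the work surface at z = 0. Lengths are in m, angles in degrees, forces in N, time in s.
With the tool pointing down it reaches from about 0.2 to 0.875 m from the base axis. Payload 3.4 kg.
Tool frame: the origin (TCP) lies on the centre line of the jaws, within the pads' length; the fingertips stand 25 mm ahead of it and the grasp point (between the pads) lies 6 mm ahead of it (tip_extent is the distance from the TCP to the fingertips, in m); z points along the fingers, y is the line along which they close (so a half turn about z gives the same grasp; the last joint's range is limited). The gripper opens to 94 mm and grips with 3 to 60 N. Pads are 16 mm wide; open, the fingers measure 119 mm over their backs; the gripper's body (75 mm by 177 mm) begins 78 mm behind the grasp point.
Start: joints at [-72.25, 15.808, 86.224, -0, 77.962, -6.933], TCP at [0.24, -0.523, 0.194] pointing down, gripper open.
Joint ranges: [-165.64, 165.64], [-43.16, 119.46], [12.63, 154.43], [-67.54, 247.53], [6.08, 155.33], [-154.97, 154.97]. Speed limits (degrees/s): [147.25, 147.25, 180, 180, 180, 180].

INTERFACE

Orientations are given as [roll, pitch, yaw] about the fixed x, y, z axes, in that order (R = Rz(yaw) Ry(pitch) Rx(roll)).
In Python, from cell import * gives the robot as it stands. The module is installed in compiled form; this text tells all that it offers. Calls block until the motion is done:
- reach(position, orientation): joint-space move of the TCP to a pose.
- move_linear(position, rot=None, speed=0.15, max_force=None): straight line of the TCP; rot=None keeps the orientation; speed is the mean speed in m/s. With max_force (N) it stops when the force on the tool has changed by that much, and returns True; else False.
- set_joints(angles): joint-space move.
- ungrasp() and close(): open the fingers fully, or close them until they stop; the grip force is fixed at half the most.
- dwell(seconds).
- inverse_kinematics(position, orientation): joint angles nearest the present ones, or None.
- sense(): the state.
- snapshot(name): name is "scene" or "top" or "wrist"; returns (picture, depth): 480x640x3 uint8, red, green, blue; 480x640 float32, m along the optical axis (not along the pixel's ray), 0 where there is no reading.
- camera_info(name): a dict with "fx", "fy", "cx", "cy" (pixels), "dist_coeffs" ([k1, k2, p1, p2, k3] as OpenCV has them; the pictures are not rectified), "camera_from_world" (4x4, takes a point from world to camera coordinates); the wrist camera has in their place "T_tool_cam" (4x4, takes a point from camera to tool coordinates, whose origin is the TCP and whose axes are the flange's). Camera axes: x right, y up, looking along -z (the intrinsics and any distortion apply to the point x, -y, -z); pixel columns grow to the right and rows downward; lengths in m; the calibration is good to about 2 mm. A picture is of the moment at which its call begins: read the wrist's pose just before it. camera_info takes no time and is no camera call.
A pose or a line that the arm cannot do raises MotionError and nothing moves.
- job_done(): hands the job in; it is judged then, once.
The state is a dict: "time": time; "joint_positions": joint angles; "qd": joint speeds; "tau": joint torques, N m; "tcp_pos": TCP position; "tcp_rot": TCP orientation; "ft_force": force on the tool from outside, world axes, zero at the start; "ft_torque": the same for the moment, N m; "width": finger opening in m; "finger_force": force on a finger pad.
Only numpy, scipy, OpenCV 4.12 (cv2) and the standard library are available. Lean on these libraries where they do the work, as an engineer would, in place of code of your own. Each camera call takes 0.05 s, during which the arm holds its last target. There are 200 camera calls.

TASK

Turn the wheel hub in its fixture by pushing sideways on its rim studs until the notch in its rim comes round to the spring tongue and the tongue drops fully in, then lean the hub firmly up against the tongue for half a second, with about 12 newtons of push, to take up the play. Then swing the keeper arm fully over the hub, to its stop, and let go. Be gentle: never push the hub or the keeper with more than 25 newtons, keep the hub down in its socket, and leave the other things lying about where they are.

Things in the scene. Friction and masses are not known exactly. Their poses are not given: they have to be found in the camera images.
- fixture: Fixed steel plate, 270 x 300 x 14 mm, flat on the table, turned about the vertical. Origin: centre of its underside, on the hub's axis; z up. Its x axis points roughly at the index block.
- index_nominal (a point): Point on the plate's top, 80 mm from the hub's axis along the plate's x. The dark steel index block with the spring tongue stands beyond it on the plate, 90 to 132 mm from the axis, 33 mm wide, top 31 mm (screw heads 33 mm) above the table. It was clamped by eye on an arc about the hub's axis, up to 0.15 rad to either side of the x axis; its exact place is not reported.
- hub: Loose aluminium wheel hub, 0.7 to 1.0 kg. Origin: on its axis, underside of its flange. Flange 150 mm diameter, top 30 mm above the table; central tube, 58 mm diameter, to 52 mm above the table. An oiled boss below sits in the plate's socket with 1 mm play all round; held down by weight only, so push low on the studs. It turns either way without end. Its x axis points at its rim notch.
- hub_notch (a point): Mouth of the hub's only rim notch, on the hub's x axis, 75 mm from its axis, at mid-thickness of the flange; the notch is 17 mm wide and 15 mm deep, cut through the flange.
- hub_stud (a point): Top centre of one of four alike upright steel studs, 14 mm diameter, standing on the flange close to its edge, 62 mm from the hub's axis, tops 54 mm above the table, at 45 (this one), 135, 225 and 315 degrees counter-clockwise from the notch. Turning the hub takes about 1 to 6 N on a stud.
- tongue (a joint): Travel of the spring tongue (level steel bar 12 mm wide, pointing at the hub's axis at the height of the flange) out of its block towards the hub, in m: about 0.002 riding on the round rim with a spring force of about 6 N, 0.014 when dropped fully into the notch. The hub then still has about 2.5 mm play at the rim either way, then stops hard against the tongue.
- keeper (a joint): Angle of the keeper arm in rad: 0 fully over the hub, at a hard stop, pointing at the hub's axis; grows as it swings open, clockwise from above, to 2.0. Dark steel bar 18 mm wide, 74 mm long from its pivot, passing 4 mm above the flange, between two studs once the notch is at the tongue. It stays where it is left; about 2 to 3 N on its pin moves it.
- keeper_pivot (a point): Axis on which the keeper arm turns, at the plate's top; 130 mm from the hub's axis along the plate's +y. The post there is 22 mm in diameter and reaches 48 mm above the table.
- keeper_pin (a point): Top centre of the upright pin by which the keeper arm is pushed: steel, 16 mm diameter, on the arm 35 mm from the pivot towards the arm's tip; its top is 89 mm and the arm's top 44 mm above the table.
- spray_can: Bystander: upright can, 64 mm in diameter, 170 mm tall. Origin: centre of its underside.
- hammer: Bystander: hammer lying on the table at the robot's right, handle along its x axis.
- spare_ring: Bystander: steel ring 90 mm in diameter, 30 mm tall, lying flat. Origin: centre of its underside.
- bolt_tray: Bystander: grey steel tray 120 x 160 x 40 mm. Origin: centre of its underside.
There are look-alikes about, which are no part of the job. Of the things that look like the hub, take the one that is farthest to the robot's right at the start.

How it is judged:
By the outcome, as a careful person would: the job done as asked, in the order asked, and still so for the second after the job is handed in, with the robot touching nothing.
It also fails if it takes over 72 s, if anything falls off the work surface, if the arm or the gripper's body presses on something with over 40 N, if the wrist force passes 120 N, or if a joint passes its speed limit or range.

## Working session

There is one attempt and no reset: what is moved stays moved. The work goes in short steps, each a Python script; the robot and the scene stay as the last script left them, time stands still between calls to the robot, and variables do not carry over. Pictures are saved under pics/ and viewed, at most 10 in all, crops included, and the job is handed in when it is done.

```bash
mkdir -p pics
cat > h.py <<'E'
from cell import *
import numpy as np, cv2
def cam(name, st=None):
    c=camera_info(name); K=np.array([[c['fx'],0,c['cx']],[0,c['fy'],c['cy']],[0,0,1.]]); d=np.array(c['dist_coeffs'],float)
    if 'camera_from_world' in c: W=np.linalg.inv(np.array(c['camera_from_world']))
    else:
        from scipy.spatial.transform import Rotation as R
        T=np.eye(4); T[:3,:3]=R.from_euler('xyz',st['tcp_rot'],degrees=True).as_matrix(); T[:3,3]=st['tcp_pos']
        W=T@np.array(c['T_tool_cam'])
    return K,d,W   # W: world from camera
def rays(cm,px):
    K,d,W=cm; u=cv2.undistortPoints(np.array(px,float).reshape(-1,1,2),K,d)[:,0]
    v=np.c_[u[:,0],-u[:,1],-np.ones(len(u))]@W[:3,:3].T
    return W[:3,3],v
def onz(cm,px,z):
    o,v=rays(cm,px); return o+v*((z-o[2])/v[:,2])[:,None]
def proj(cm,P):
    K,d,W=cm; p=(np.array(P,float).reshape(-1,3)-W[:3,3])@W[:3,:3]
    return cv2.projectPoints(p*[1,-1,-1],np.zeros(3),np.zeros(3),K,d)[0][:,0]
def dpt(cm,px,depth):
    o,v=rays(cm,px); return np.array([o+vi*depth[int(round(y)),int(round(x))] for vi,(x,y) in zip(v,px)])
E
python3 - <<'E'
from h import *
st=sense(); print(st)
for n in ['scene','top','wrist']:
    im,d=snapshot(n); cv2.imwrite(f'pics/{n}0.png',im[...,::-1]); np.save(f'pics/{n}0.npy',d)
    c=camera_info(n); print(n,c['fx'],c['dist_coeffs']); print(np.round(cam(n,st)[2],3))
E
```

```text
{'time': 0.0, 'joint_positions': array([-7.22490117e+01,  1.58475619e+01,  8.62917254e+01, -8.08480226e-04,
        7.79608303e+01, -6.93026243e+00]), 'qd': array([-0.03506674, -0.06993318, -0.05453933, -0.06801982,  0.0324151 ,
       -0.10377604]), 'tau': array([-2.01958050e-03, -4.04587626e+01, -2.37229353e+01,  7.04495749e-02,
        3.46638425e-02, -1.36398749e-04]), 'tcp_pos': array([ 0.23994538, -0.52193281,  0.19342965]), 'tcp_rot': array([-1.79900519e+02, -1.12956689e-02,  2.46814102e+01]), 'ft_force': array([ 0.14849749, -0.32801337,  1.16988317]), 'ft_torque': array([ 0.01889509, -0.06101123,  0.07501757]), 'finger_force': 0.0, 'width': 0.09380972219548434}
scene 517.320484091353 [-0.08062234  0.          0.          0.          0.        ]
[[-0.698 -0.519  0.493  1.144]
 [ 0.716 -0.496  0.491  0.62 ]
 [-0.01   0.696  0.718  1.004]
 [ 0.     0.     0.     1.   ]]
top 484.79641782844317 [-0.01985885  0.          0.          0.          0.        ]
[[ 0.024  0.994 -0.11   0.401]
 [-1.     0.024  0.002  0.009]
 [ 0.004  0.11   0.994  1.131]
 [ 0.     0.     0.     1.   ]]
wrist 358.5078343359603 [-0.04856396  0.          0.          0.          0.        ]
[[ 0.418  0.87   0.263  0.317]
 [-0.909  0.4    0.12  -0.486]
 [-0.001 -0.289  0.957  0.384]
 [ 0.     0.     0.     1.   ]]
```

View pics/top0.png

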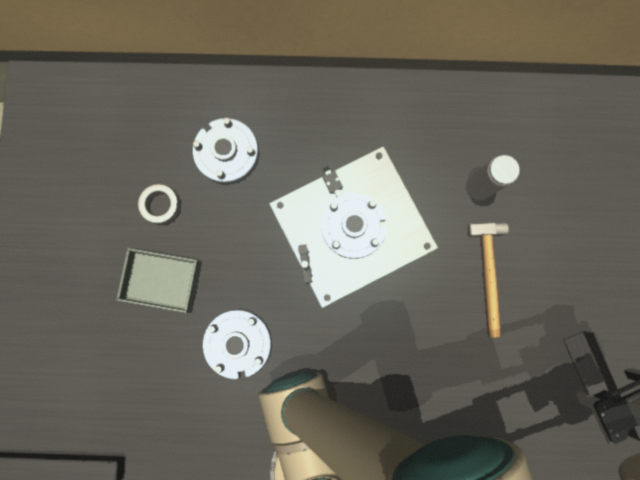

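View pics/scene0.png

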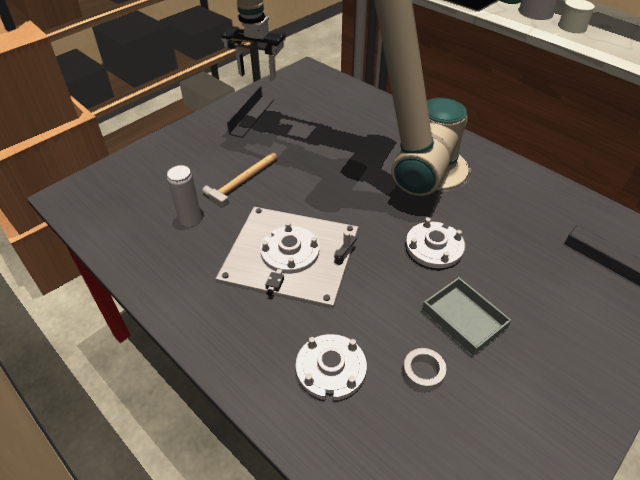

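The top view shows three hub-like things: A at (225,150), B at (354,224) on the plate, and C at (237,345). Right in this image is −y, so B is farthest to the robot's right, and it also sits in the fixture. The index block is at (332,180), the keeper at (305,263), and B's notch looks to be near (382,220). I'll confirm with a wrist close-up.

Run:
```python
from h import *
cm=cam('top'); px=[(354,224),(225,150),(237,345),(332,180),(305,263),(382,220),(503,170),(490,280)]
d=np.load('pics/top0.npy')
P=onz(cm,px,.03); print(np.round(P,3)); print(np.round(dpt(cm,px,d),3))
c=P[0]
reach([c[0]-.02,c[1]-.02,.30],[180,0,24.7-90+20])
st=sense(); print(st['tcp_pos'],st['tcp_rot'],st['time'],st['joint_positions'])
im,d=snapshot('wrist'); cv2.imwrite('pics/w1.png',im[...,::-1]); np.savez('pics/w1.npz',d=d,p=st['tcp_pos'],r=st['tcp_rot'])
```

```text
[[ 0.558 -0.06   0.03 ]
 [ 0.725  0.244  0.03 ]
 [ 0.279  0.196  0.03 ]
 [ 0.66  -0.008  0.03 ]
 [ 0.466  0.05   0.03 ]
 [ 0.569 -0.124  0.03 ]
 [ 0.694 -0.406  0.03 ]
 [ 0.437 -0.372  0.03 ]]
[[ 0.554 -0.059  0.057]
 [ 0.718  0.239  0.054]
 [ 0.281  0.193  0.051]
 [ 0.658 -0.007  0.036]
 [ 0.462  0.047  0.089]
 [ 0.571 -0.126  0.019]
 [ 0.656 -0.352  0.172]
 [ 0.437 -0.373  0.025]]
[ 0.53782138 -0.08088325  0.29979229] [ 1.79970953e+02  3.72623456e-03 -4.53297577e+01] 2.1083 [-1.58663547e+01  1.07644966e+01  7.83781173e+01 -2.34604693e-02
  9.08749177e+01  1.19463047e+02]
```

View pics/w1.png

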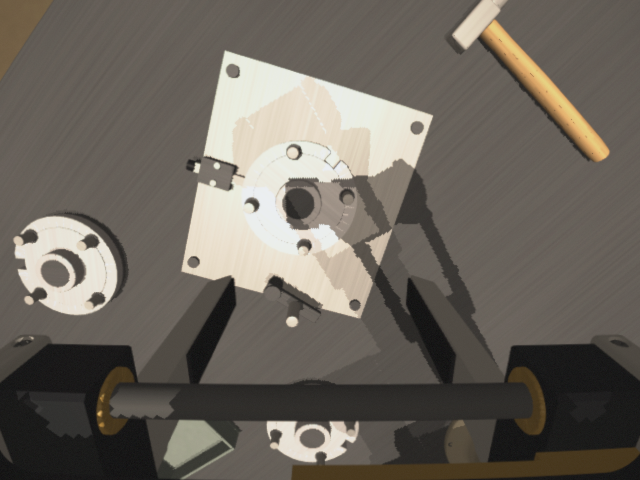

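The wrist view confirms hub B on the plate. Its notch is at (337,158), its studs at (293,152), (251,205), (304,246) and (347,197), the index block with tongue at (217,172), and the keeper pivot near (275,290) with its pin top at (292,321). Next I'll take precise positions from depth and rays, using this view and the top view.

```bash
cat >> h.py <<'E'
def cloud(cm,d):
    K,dist,W=cm; ys,xs=np.mgrid[0:480,0:640]; px=np.c_[xs.ravel(),ys.ravel()].astype(float)
    o,v=rays(cm,px); P=(o+v*d.ravel()[:,None]); P[d.ravel()==0]=np.nan
    return P.reshape(480,640,3)
def blobs(P,zlo,zhi,c,r0,r1,minpx=8):
    r=np.hypot(P[...,0]-c[0],P[...,1]-c[1])
    m=((P[...,2]>zlo)&(P[...,2]<zhi)&(r>r0)&(r<r1)).astype(np.uint8)
    n,l,s,_=cv2.connectedComponentsWithStats(m); out=[]
    for i in range(1,n):
        if s[i,4]>=minpx:
            q=P[l==i]; ys,xs=np.where(l==i); out.append((s[i,4],(round(xs.mean(),1),round(ys.mean(),1)),np.round(np.median(q,0),4),np.round((q.max(0)+q.min(0))/2,4)))
    return out
E
python3 - <<'E'
from h import *
f=np.load('pics/w1.npz'); cmw=cam('wrist',dict(tcp_pos=f['p'],tcp_rot=f['r']))
cmt=cam('top'); c=[.556,-.06]
for n,cm,d in (('w',cmw,f['d']),('t',cmt,np.load('pics/top0.npy'))):
    P=cloud(cm,d); print(n)
    print('studs');S=[print(b) or b for b in blobs(P,.046,.062,c,.048,.082)]
    print('tube');[print(b) for b in blobs(P,.046,.062,c,0,.04)]
    print('pin');[print(b) for b in blobs(P,.075,.1,c,.07,.2,4)]
    print('keeper top');[print(b) for b in blobs(P,.037,.052,c,.085,.2)]
    print('block');[print(b) for b in blobs(P,.024,.036,c,.085,.15)]
    print('flange');[print(b) for b in blobs(P,.024,.036,c,.0,.08,100)]
    print('corner/plate');[print(b) for b in blobs(P,.008,.02,c,.0,.23,300)]
print(np.round(onz(cmw,[(337,158),(293,152),(251,205),(304,246),(347,197),(292,321)],.03)[:1],4), np.round(onz(cmw,[(293,152),(251,205),(304,246),(347,197)],.054),4), onz(cmw,[(292,321)],.089))
im=cv2.imread('pics/w1.png')[120:340,170:390]; cv2.imwrite('pics/w1c.png',cv2.resize(im,None,fx=2.7,fy=2.7,interpolation=cv2.INTER_CUBIC))
E
```

```text
w
studs
(np.int32(112), (np.float64(292.3), np.float64(152.1)), array([ 0.6034, -0.099 ,  0.0534]), array([ 0.6036, -0.0988,  0.0511]))
(np.int32(111), (np.float64(347.5), np.float64(198.5)), array([ 0.5165, -0.1063,  0.0535]), array([ 0.516 , -0.1062,  0.0509]))
(np.int32(110), (np.float64(248.5), np.float64(207.2)), array([ 0.5959, -0.0124,  0.0532]), array([ 0.5961, -0.0113,  0.051 ]))
(np.int32(102), (np.float64(303.0), np.float64(249.7)), array([ 0.5091, -0.0194,  0.0532]), array([ 0.5089, -0.0191,  0.0514]))
tube
(np.int32(1655), (np.float64(297.9), np.float64(202.3)), array([ 0.5566, -0.0595,  0.0517]), array([ 0.5557, -0.0588,  0.0503]))
pin
(np.int32(164), (np.float64(291.9), np.float64(318.7)), array([0.4622, 0.0472, 0.0877]), array([0.4608, 0.0492, 0.0829]))
keeper top
(np.int32(780), (np.float64(290.0), np.float64(300.8)), array([0.4724, 0.048 , 0.0437]), array([0.4649, 0.0508, 0.0443]))
block
(np.int32(1053), (np.float64(213.7), np.float64(172.9)), array([ 0.6569, -0.0075,  0.0306]), array([ 0.6598, -0.0078,  0.0297]))
(np.int32(42), (np.float64(276.5), np.float64(281.9)
[... 1141 characters left out ...]
2(258), (np.float64(305.0), np.float64(263.0)), array([0.4704, 0.0485, 0.0464]), array([0.4651, 0.0499, 0.0451]))
block
(np.int32(294), (np.float64(332.1), np.float64(180.4)), array([ 0.6568, -0.0077,  0.0322]), array([ 0.6609, -0.0096,  0.0301]))
flange
(np.int32(2500), (np.float64(352.9), np.float64(225.2)), array([ 0.552 , -0.0568,  0.0323]), array([ 0.5564, -0.06  ,  0.0302]))
corner/plate
(np.int32(10546), (np.float64(354.8), np.float64(226.9)), array([ 0.5529, -0.0683,  0.0158]), array([ 0.5577, -0.0592,  0.0143]))
[[ 0.5585 -0.1311  0.03  ]] [[ 0.6027 -0.0998  0.054 ]
 [ 0.5957 -0.0167  0.054 ]
 [ 0.5119 -0.0244  0.054 ]
 [ 0.5183 -0.1072  0.054 ]] [[0.4605905  0.04856209 0.089     ]]
```

View pics/w1c.png

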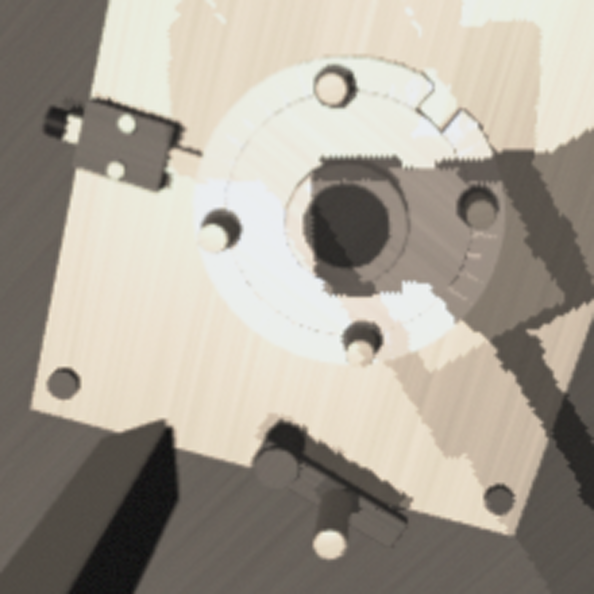

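Stud centres from the two views agree to about 1 mm. The hub centre is at about (0.556, −0.059) and the stud radius is 61.7 mm, which matches. The notch is at −85° and the block at about 27°, so the hub has to turn about +112° CCW. I'll push on the stud at −40° (S1), with closed fingers set low.

```bash
cat >> h.py <<'E'
C=np.array([.5562,-.0593]); ZP=.0605
def fpose(phi,back,z=ZP,r=.062):
    a=np.radians(phi); rh=np.array([np.cos(a),np.sin(a)]); t=np.array([-rh[1],rh[0]])
    p=C+r*rh-back*t
    return [p[0],p[1],z],[180,0,phi+90]
def ft(phi,n=5):
    f=[]
    for _ in range(n): f.append(sense()['ft_force']); dwell(.01)
    f=np.mean(f,0); a=np.radians(phi); return np.array([f@[np.cos(a),np.sin(a),0],f@[-np.sin(a),np.cos(a),0],f[2]])
E
python3 - <<'E'
from h import *
phi=-40.3
close()
p,o=fpose(phi,.035,.14); reach(p,o)
p,o=fpose(phi,.035); print('down hit',move_linear(p,o,.12,max_force=6))
st=sense(); print(st['tcp_pos'],st['tcp_rot'],st['width']); f0=ft(phi); print('f0 (rad,tan,z)',f0)
p,o=fpose(phi,.013); hit=move_linear(p,o,.03,max_force=4)
st=sense(); a=np.radians(phi); d=(C-np.array(st['tcp_pos'][:2]))@[-np.sin(a),np.cos(a)]
print('hit',hit,'back',d,ft(phi)-f0,st['time'])
E
```

```text
down hit False
[ 0.58148871 -0.12629866  0.061154  ] [ 1.79926842e+02 -2.86421730e-02  4.96969573e+01] 0.0007121501737961632
f0 (rad,tan,z) [-0.44134787 -0.04640112 -0.11653851]
hit False back 0.01308152691349248 [ 0.45187421 -0.11303421  0.03241726] 6.8333
```

Run:
```python
from h import *
phi=-40.3; f0=np.array(sense()['ft_force'])
while phi<48:
    phi+=8
    p,o=fpose(phi,.013); hit=move_linear(p,o,.04,max_force=8)
    print(round(phi,1),hit,np.round(ft(phi,2),1))
    if hit: break
st=sense(); print(st['time'],st['tcp_pos'])
im,d=snapshot('top'); cv2.imwrite('pics/t2.png',im[...,::-1])
for b in blobs(cloud(cam('top'),d),.046,.062,C,.045,.082): print(b)
im,d=snapshot('scene'); cv2.imwrite('pics/s2.png',im[...,::-1])
ys,xs=np.mgrid[0:480,0:640]
for b in blobs(cloud(cam('scene'),d),.046,.060,C,.045,.082): print(b)
```

```text
-32.3 False [0.3 0.4 0.8]
-24.3 False [-0.2  0.7 -0.2]
-16.3 False [0.  0.2 0.2]
-8.3 False [ 0.7 -0.1  0.2]
-0.3 False [-0.1 -0.7 -0.4]
7.7 False [-0.5  0.1 -0.3]
15.7 False [0.1 0.7 0.2]
23.7 False [-0.  -0.6 -0.4]
31.7 False [-0.2 -0.3  0.5]
39.7 False [-0.  -0.2 -0.8]
47.7 False [-0.7  0.3 -0.1]
55.7 False [0.6 0.3 0.3]
11.575 [ 0.60222184 -0.01569652  0.06056639]
(np.int32(26), (np.float64(313.3), np.float64(239.3)), array([ 0.5126, -0.0191,  0.0531]), array([ 0.5106, -0.0199,  0.0525]))
(np.int32(28), (np.float64(264.2), np.float64(243.2)), array([ 0.6068, -0.0986,  0.0541]), array([ 0.6053, -0.1003,  0.0525]))
(np.int32(31), (np.float64(290.5), np.float64(259.4)), array([ 0.598 , -0.012 ,  0.0526]), array([ 0.5963, -0.0123,  0.052 ]))
```

Run:
```python
import cv2
im=cv2.imread('pics/s2.png')[170:310,190:400]; cv2.imwrite('pics/s2c.png',cv2.resize(im,None,fx=3.7,fy=3.7,interpolation=cv2.INTER_CUBIC))
```

```text
(no output)
```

View pics/s2c.png

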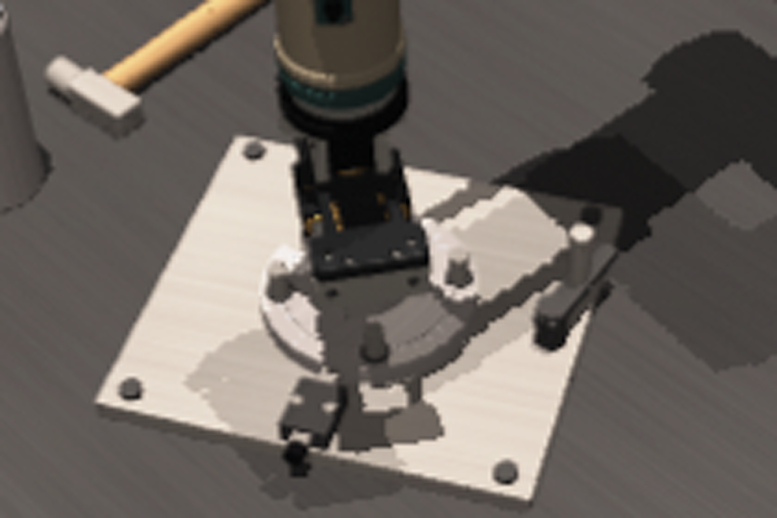

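Run:
```python
from h import *
st=sense(); im,d=snapshot('wrist'); cv2.imwrite('pics/w3.png',im[...,::-1]); np.savez('pics/w3.npz',d=d,p=st['tcp_pos'],r=st['tcp_rot'])
for b in blobs(cloud(cam('wrist',st),d),.046,.060,C,.045,.082): print(b)
```

```text
(np.int32(609), (np.float64(219.1), np.float64(147.1)), array([ 0.5086, -0.0175,  0.0536]), array([ 0.5083, -0.0182,  0.051 ]))
(np.int32(561), (np.float64(113.9), np.float64(243.1)), array([ 0.5155, -0.1035,  0.0532]), array([ 0.5154, -0.1052,  0.051 ]))
(np.int32(470), (np.float64(320.1), np.float64(263.2)), array([ 0.5942, -0.0103,  0.0535]), array([ 0.5953, -0.011 ,  0.0506]))
(np.int32(460), (np.float64(215.5), np.float64(342.8)), array([ 0.6015, -0.0962,  0.0533]), array([ 0.6022, -0.098 ,  0.0506]))
```

View pics/w3.png

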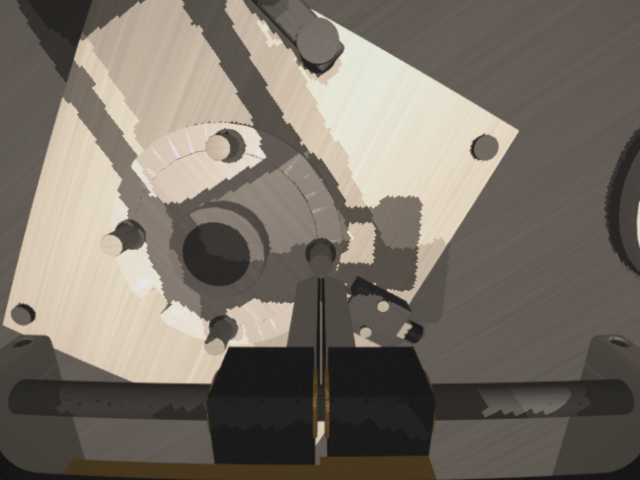

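The hub has turned about 90°: the notch is now near 5°, and the fingers sit behind the pushed stud at (320,263). Next come slow, small steps until it stops hard against the tongue.

Run:
```python
from h import *
phi=55.7; b0=ft(phi,10); print('base',b0)
while phi<90:
    phi+=3 if phi<70 else 1
    p,o=fpose(phi,.013); hit=move_linear(p,o,.012,max_force=8)
    f=ft(phi,3)
    if phi>68 or hit: print(round(phi,1),hit,np.round(f,1))
    if hit or f[1]<-6: break
st=sense(); print(st['time'],st['tcp_pos'],fpose(phi,.013))
f=[ft(phi,3)[1] for _ in range(6)]; print(np.round(f,1))
```

```text
base [0.13401765 0.06647376 0.1193092 ]
70.7 False [0.2 0.1 0.1]
71.7 False [-0.4 -0.4  0.1]
72.7 False [ 0.  -0.4  0.1]
73.7 False [ 0.3 -0.4  0.1]
74.7 False [-0.1  0.3 -0.1]
75.7 False [-0.2 -0.1 -0.2]
76.7 False [ 0.1  0.2 -0.2]
77.7 False [ 0.   0.3 -0.1]
78.7 False [-0.3 -0.1  0.3]
79.7 False [-0.2  0.1  0.1]
80.7 False [ 0.2 -0.1 -0.2]
81.7 False [-0.1  0.4  0.4]
82.7 False [ 0.2  0.  -0.3]
83.7 False [ 0.1 -0.1 -0. ]
84.7 False [ 0.1 -0.   0. ]
85.7 False [ 0.1  0.  -0.1]
86.7 False [-0.  -0.1  0.3]
87.7 False [-0.1  0.   0.1]
88.7 False [-0.2  0.1  0.3]
89.7 False [ 0.2 -0.  -0.1]
90.7 False [0.  0.6 0.4]
19.5583 [0.56840709 0.00284949 0.06047832] ([np.float64(0.5684415757538006), np.float64(0.0028541939298062373), 0.0605], [180, 0, 180.7])
[-0.2  0.5 -0.1  0.4  0.3  0.2]
```

Run:
```python
from h import *
st=sense(); im,d=snapshot('wrist'); cv2.imwrite('pics/w4.png',im[...,::-1]); np.savez('pics/w4.npz',d=d,p=st['tcp_pos'],r=st['tcp_rot'])
for b in blobs(cloud(cam('wrist',st),d),.046,.060,C,.045,.082): print(b)
print(proj(cam('wrist',st),[st['tcp_pos'],st['tcp_pos']-[0,0,.025]]))
im2=np.hstack([im[100:400,60:460]]); cv2.imwrite('pics/w4c.png',cv2.resize(im2,None,fx=2,fy=2)[...,::-1])
```

```text
(np.int32(525), (np.float64(282.9), np.float64(174.7)), array([ 0.5076, -0.0181,  0.0535]), array([ 0.5077, -0.0184,  0.0507]))
(np.int32(591), (np.float64(130.3), np.float64(186.7)), array([ 0.5148, -0.104 ,  0.0535]), array([ 0.5154, -0.1052,  0.0511]))
(np.int32(79), (np.float64(289.1), np.float64(314.1)), array([ 0.5926, -0.016 ,  0.0534]), array([ 0.5939, -0.0161,  0.0507]))
(np.int32(470), (np.float64(161.2), np.float64(323.0)), array([ 0.6008, -0.0969,  0.0534]), array([ 0.6022, -0.098 ,  0.0511]))
[[320.00330237 283.13625969]
 [320.08277113 267.16816679]]
```

View pics/w4c.png

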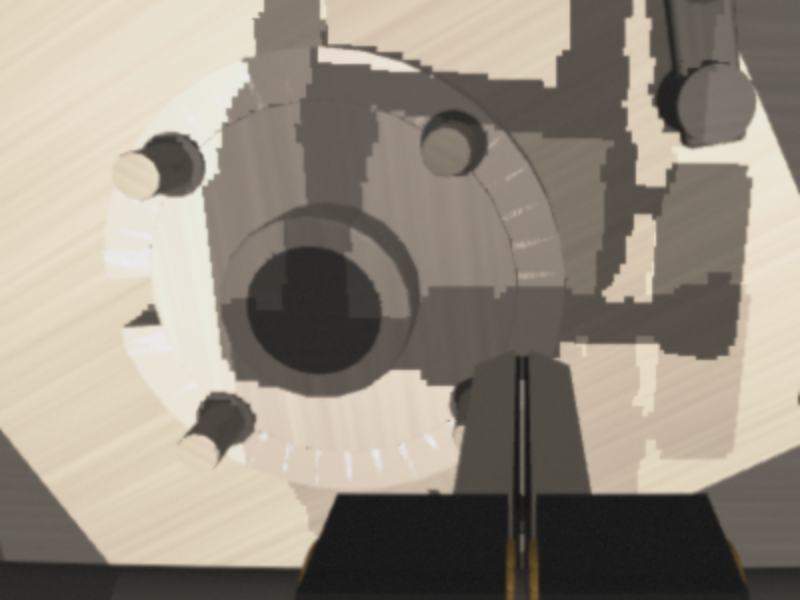

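Run:
```python
from h import *
st=sense(); print(st)
for n in ('w3','w4'):
    f=np.load(f'pics/{n}.npz'); P=cloud(cam('wrist',dict(tcp_pos=f['p'],tcp_rot=f['r'])),f['d'])
    for r in range(262,330,5): print(n,r,np.round(P[r,306],4),np.round(P[r,334],4))
print(np.round(camera_info('wrist')['T_tool_cam'],3))
```

```text
{'time': 19.7583, 'joint_positions': array([-6.72400245e+00,  2.12914542e+01,  9.84731850e+01, -1.00585397e-03,
        6.02319770e+01, -9.74205429e+01]), 'qd': array([-0.08395465,  0.07462838, -0.01511831, -0.01510397, -0.05785724,
        0.1002443 ]), 'tau': array([ 2.59979352e-03, -4.21694720e+01, -1.99046552e+01, -2.20532098e-02,
        7.26317335e-02,  7.73546035e-04]), 'tcp_pos': array([0.56847987, 0.00285202, 0.06050335]), 'tcp_rot': array([-1.79998697e+02,  3.24276511e-03, -1.79302960e+02]), 'ft_force': array([0.1944112 , 0.10092218, 0.42571953]), 'ft_torque': array([ 0.06917983, -0.17972018,  0.00923549]), 'finger_force': 0.0, 'width': 0.0005010348052105221}
w3 262 [ 0.5953 -0.0221  0.0317] [ 0.6061 -0.0073  0.0303]
w3 267 [ 0.5987 -0.0246  0.03  ] [ 0.6094 -0.0095  0.0292]
w3 272 [ 0.6017 -0.0267  0.0299] [ 0.6121 -0.0113  0.0299]
w3 277 [ 0.6046 -0.0287  0.0298] [ 0.615  -0.0133  0.0301]
w3 282 [ 0.5905 -0.0165  0.0798] [ 0.5984 -0.0043  0.0807]
w3 287 [ 0.5903 -0.016   0.0869] [ 0.5983 -0.0045  0.0866]
w3 292 [ 0.5905 -0.0158  0.0925] [ 0.598  -0.0046  0.0928]
w3 297 [ 
[... 612 characters left out ...]
 0.0123 0.0286]
w4 282 [ 0.5589 -0.0044  0.0808] [0.5587 0.01   0.0807]
w4 287 [ 0.5589 -0.0042  0.0868] [0.5589 0.0098 0.0865]
w4 292 [ 0.5591 -0.004   0.0922] [0.5586 0.0096 0.0929]
w4 297 [ 0.5598 -0.0038  0.0961] [0.5588 0.0094 0.0978]
w4 302 [ 0.5592 -0.0036  0.1024] [0.5587 0.0092 0.1031]
w4 307 [ 0.559  -0.0034  0.1077] [0.5591 0.0091 0.1073]
w4 312 [ 0.559  -0.0032  0.1122] [0.5589 0.0089 0.1122]
w4 317 [ 0.5589 -0.003   0.1167] [0.5589 0.0087 0.1164]
w4 322 [ 0.559  -0.0029  0.1207] [0.5588 0.0086 0.1206]
w4 327 [ 0.5587 -0.0027  0.1251] [0.5586 0.0084 0.1249]
[[ 0.     0.957  0.29   0.085]
 [ 1.    -0.     0.     0.   ]
 [ 0.     0.29  -0.957 -0.19 ]
 [ 0.     0.     0.     1.   ]]
```

The hub has not moved: its notch is still at crop (140,310). The depth image puts the fingertips near z≈0.08 instead of 0.036, so they passed over the studs. I'll check this against the open-finger picture and the scene camera before correcting for it.

Run:
```python
from h import *
f=np.load('pics/w1.npz'); P=cloud(cam('wrist',dict(tcp_pos=f['p'],tcp_rot=f['r'])),f['d'])
m=(P[...,2]>.2)&(P[...,2]<.40); ys,xs=np.where(m)
for c in (225,230,233,412,418): 
    r=np.where(m[:,c])[0]; print(c,r.min(),np.round(P[r.min()+1,c],3)) if len(r) else None
print('w1 lowest finger z',np.nanpercentile(P[m][:,2],[0.05,.5]),'tcp',f['p'])
# scene now (closed)
st=sense(); im,d=snapshot('scene'); P=cloud(cam('scene'),d); t=st['tcp_pos']
m=(np.hypot(P[...,0]-t[0],P[...,1]-t[1])<.02)
print('closed scene z hist',np.histogram(P[m][:,2],bins=np.arange(.02,.16,.01)))
ungrasp(); dwell(.1); st=sense(); im,d=snapshot('scene'); P=cloud(cam('scene'),d)
for s in(1,-1):
    q=t+np.array([0,s*.053,0]); m=(np.hypot(P[...,0]-q[0],P[...,1]-q[1])<.015); print('open',s,np.histogram(P[m][:,2],bins=np.arange(.02,.16,.01))[0])
st=sense(); im,d=snapshot('wrist'); P=cloud(cam('wrist',st),d); m=(np.hypot(P[...,0]-t[0],P[...,1]-t[1])<.075)
print('open wrist',np.histogram(P[m][:,2],bins=np.arange(.02,.16,.01))[0],st['width'],st['time'])
```

```text
225 277 [ 0.58  -0.053  0.315]
230 275 [ 0.579 -0.054  0.312]
233 278 [ 0.577 -0.054  0.312]
412 275 [ 0.51  -0.123  0.313]
418 277 [ 0.508 -0.124  0.315]
w1 lowest finger z [0.31069729 0.31217839] tcp [ 0.53782138 -0.08088325  0.29979229]
closed scene z hist (array([83, 73,  0,  0,  0, 11, 34, 39, 34, 37, 33, 38, 13,  3]), array([0.02, 0.03, 0.04, 0.05, 0.06, 0.07, 0.08, 0.09, 0.1 , 0.11, 0.12,
       0.13, 0.14, 0.15, 0.16]))
open 1 [ 0  0  0  0  1  4 22 27 26 25 26 14  0  0]
open -1 [ 2 23 23 70  0 14 26 23 26 25 27 22 17 15]
open wrist [4795 9388  597 5334    0  416  719  849  991 1186 1488 1740 1929 1342] 0.09405992243159558 21.4083
```

Both cameras agree that the fingertips really end about 16 mm above the reported TCP, not 25 mm below it; the fingers are shorter than stated. I'll lower the TCP to about 0.020 with a force guard, check contact by force, and redo the push on S1.

Run:
```python
from h import *
phi=-40.3
t=sense()['tcp_pos']; move_linear([t[0],t[1],.10],None,.2); close()
p,o=fpose(phi,.035,.10); reach(p,o)
z=.0205
p,o=fpose(phi,.035,z); hit=move_linear(p,o,.08,max_force=5)
st=sense(); print('down hit',hit,st['tcp_pos'],st['time'])
if hit: z=st['tcp_pos'][2]+.004; p,o=fpose(phi,.035,z); move_linear(p,o,.05)
f0=ft(phi); im,d=snapshot('scene'); P=cloud(cam('scene'),d); t=sense()['tcp_pos']
m=(np.hypot(P[...,0]-t[0],P[...,1]-t[1])<.02); print(z,f0,np.histogram(P[m][:,2],bins=np.arange(.026,.08,.004)))
p,o=fpose(phi,.010,z); hit=move_linear(p,o,.025,max_force=3)
st=sense(); a=np.radians(phi); d=(C-np.array(st['tcp_pos'][:2]))@[-np.sin(a),np.cos(a)]
print('hit',hit,'back',d,ft(phi)-f0,st['time'])
```

```text
down hit False [ 0.58138528 -0.12626574  0.0210287 ] 26.1667
0.0205 [-0.05508763 -0.15625153 -0.02253674] (array([14, 19,  7,  7, 15, 10,  8, 17,  8, 15,  8,  9, 16]), array([0.026, 0.03 , 0.034, 0.038, 0.042, 0.046, 0.05 , 0.054, 0.058,
       0.062, 0.066, 0.07 , 0.074, 0.078]))
hit True back 0.01516134794575744 [-0.0779314   0.24417101 -0.06645901] 27.0333
```

Contact came at 15 mm, exactly as the geometry predicts. Next is the bulk turn, then slow steps to the tongue.

Run:
```python
from h import *
z=.0205; phi=-40.3
for _ in range(10):
    phi+=9.5
    p,o=fpose(phi,.015,z); hit=move_linear(p,o,.05,max_force=10)
    print(round(phi,1),hit,np.round(ft(phi,1),1),end=' ')
    if hit: break
st=sense(); print(st['time'])
while not hit and phi<82:
    phi+=1.5
    p,o=fpose(phi,.015,z); hit=move_linear(p,o,.012,max_force=8)
    f=ft(phi,2); print(round(phi,1),hit,np.round(f,1))
    if hit or f[1]<-7: break
st=sense(); a=np.radians(phi); rel=st['tcp_pos'][:2]-C
print(st['time'],st['tcp_pos'],'stud angle',np.degrees(np.arctan2(rel[1],rel[0])+np.arctan(.015/.062)),ft(phi,5))
```

```text
-30.8 False [-0.6 -1.   0.7] -21.3 False [-0.1 -0.7 -0.1] -11.8 False [-0.6 -1.8 -0.4] -2.3 False [-1.  -2.2 -0.7] 7.2 False [-0.4 -1.7 -1. ] 16.7 False [ 0.1 -0.8 -0.9] 26.2 False [ 1.1 -1.   0.9] 35.7 False [ 0.6 -1.3  0.3] 45.2 False [ 0.6 -1.8  0.5] 54.7 False [ 1.  -0.7  0.9] 30.7667
56.2 False [ 0.4 -4.  -0.6]
57.7 False [ 0.7 -3.6 -0.5]
59.2 False [ 0.3 -3.6  0.2]
60.7 False [ 1.  -3.6 -0.3]
62.2 False [ 1.8 -2.4  0.8]
63.7 False [ 1.5 -3.   1.4]
65.2 False [ 1.7 -3.7  1.1]
66.7 False [ 2.  -2.6  0.2]
68.2 False [ 2.7 -2.5  0.9]
69.7 False [ 1.1 -1.8  0.5]
71.2 False [ 0.5 -1.4 -0.1]
72.7 False [ 0.2 -1.4 -0.3]
74.2 False [-0.4 -3.6 -1.9]
75.7 False [-0.9 -6.1 -2.6]
77.2 False [-1.1 -8.1 -3.1]
35.3917 [ 0.58839697 -0.00303161  0.02123339] stud angle 73.82220208894263 [-0.21401303 -8.15737549 -3.68105998]
```

Run:
```python
from h import *
z=.0205; phi=77.2; adv=0.; dz=0.
for k in range(14):
    f=ft(phi,4)
    print(np.round(f,1),round(adv,4),round(dz,4))
    if f[1]<-11.7 and f[2]>-2.5: break
    if f[2]<-2: dz-=.0008
    if f[1]>-11.9: adv+=.0009*min(1,(12.4+f[1])/1.5)
    p,o=fpose(phi,.015-adv,z+dz); move_linear(p,o,.03,max_force=6)
log=[]
t0=sense()['time']
while sense()['time']-t0<.7: log.append(ft(phi,3)); 
print('hold',np.round(log,1).tolist()); st=sense(); print(st['time'],st['tcp_pos'])
```

```text
[ 0.1 -8.2 -3.6] 0.0 0.0
[-0.2 -8.5 -0.7] 0.0009 -0.0008
[-1.  -9.8 -1.9] 0.0018 -0.0008
[ -0.6 -10.9  -2.9] 0.0027 -0.0008
[ -0.7 -11.1  -0.3] 0.0036 -0.0016
[ -1.2 -12.1  -1.5] 0.0043 -0.0016
hold [[-0.6, -11.9, -1.3], [-0.6, -12.4, -0.9], [-0.9, -12.3, -1.3], [-0.7, -12.3, -1.2], [-0.7, -11.7, -1.4], [-0.9, -12.5, -1.4], [-0.9, -11.9, -1.2], [-0.5, -12.2, -1.1], [-0.3, -12.4, -1.2], [-0.5, -12.6, -1.9], [-0.6, -12.8, -1.0], [-0.7, -12.2, -1.5], [-0.8, -12.8, -1.5], [-0.5, -12.6, -1.4], [-0.6, -12.5, -1.3], [-0.9, -12.6, -1.1], [-0.8, -12.2, -1.4], [-1.1, -12.6, -1.5], [-0.4, -12.5, -0.9], [-0.7, -12.3, -1.8], [-0.8, -12.4, -1.1], [-0.5, -12.6, -1.2], [-0.3, -12.7, -1.6], [-0.8, -12.3, -1.6], [-0.7, -12.3, -0.9], [-0.5, -12.1, -1.2], [-0.9, -11.7, -0.9], [-0.9, -12.6, -0.7]]
37.5833 [ 0.58837215 -0.0029812   0.0211797 ]
```

Held about 12.3 N for 0.7 s, with the stud angle as predicted for a hub seated on the tongue. Now I'll back off and look at the tongue and keeper.

Run:
```python
from h import *
p,o=fpose(77.2,.032,.0205); move_linear(p,o,.08); move_linear([p[0],p[1],.10],None,.2)
reach([.585,-.075,.2],[180,0,125])
dwell(.1); st=sense(); im,d=snapshot('wrist'); cm=cam('wrist',st); np.savez('pics/w5.npz',d=d,p=st['tcp_pos'],r=st['tcp_rot'])
P=cloud(cm,d)
print('studs');[print(b) for b in blobs(P,.046,.060,C,.045,.082,40)]
print('pin');[print(b) for b in blobs(P,.083,.095,C,.07,.2,10)]
print('post');[print(b) for b in blobs(P,.0462,.055,C,.09,.16,20)]
print('arm');[print(b) for b in blobs(P,.040,.0475,C,.085,.2,20)]
im2=im[0:290,60:560]; cv2.imwrite('pics/w5c.png',cv2.resize(im2,None,fx=1.6,fy=1.6,interpolation=cv2.INTER_CUBIC)[...,::-1])
im,d=snapshot('top');P=cloud(cam('top'),d); print('top pin');[print(b) for b in blobs(P,.083,.095,C,.07,.2,6)]
print(sense()['time'])
```

```text
studs
(np.int32(206), (np.float64(262.7), np.float64(139.4)), array([ 0.4962, -0.041 ,  0.0536]), array([ 0.4961, -0.0413,  0.0509]))
(np.int32(181), (np.float64(358.1), np.float64(149.8)), array([0.5723, 0.0012, 0.0536]), array([0.5726, 0.0012, 0.0511]))
(np.int32(181), (np.float64(256.9), np.float64(230.7)), array([ 0.5378, -0.1165,  0.0533]), array([ 0.538 , -0.1174,  0.0508]))
(np.int32(173), (np.float64(345.8), np.float64(240.1)), array([ 0.614 , -0.0746,  0.0536]), array([ 0.6144, -0.0752,  0.0509]))
pin
(np.int32(402), (np.float64(281.4), np.float64(11.2)), array([0.461 , 0.0494, 0.0884]), array([0.4604, 0.0499, 0.0869]))
post
(np.int32(57), (np.float64(288.8), np.float64(32.4)), array([0.4669, 0.0453, 0.0517]), array([0.4636, 0.0479, 0.0506]))
(np.int32(541), (np.float64(323.3), np.float64(43.6)), array([0.4946, 0.0562, 0.0477]), array([0.4946, 0.0561, 0.0481]))
arm
(np.int32(1542), (np.float64(286.8), np.float64(28.5)), array([0.4665, 0.0479, 0.0437]), array([0.4643, 0.0506, 0.0438]))
top pin
(np.int32(42), (np.float64(304.5), np.float64(263.6)), array([0.4603, 0.0484, 0.0907]), array([0.4612, 0.0484, 0.0901]))
39.3917
```

View pics/w5c.png

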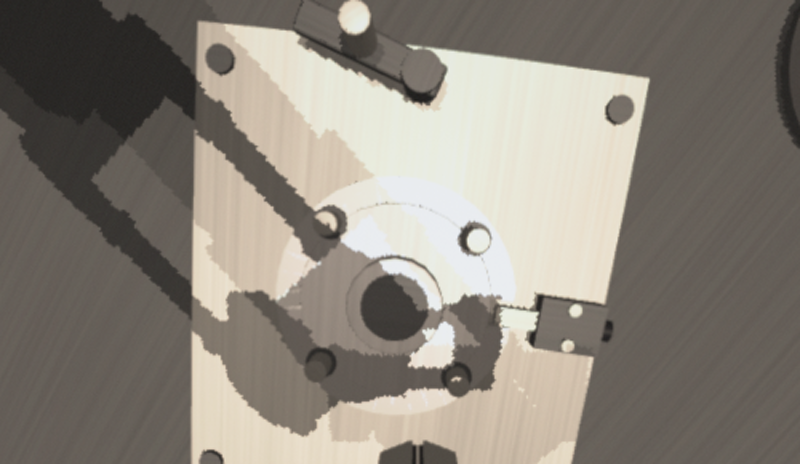

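The tongue at crop (515,318) reaches well inside the rim, so it has dropped into the notch, and the studs give a hub yaw of about 29.8°. The keeper post is at crop (424,72) → pivot (0.495, 0.056), 130 mm from the hub axis as stated. The pin at crop (354,17) is 34–35 mm from the pivot, at 192°. It has to swing CCW to 298°.

```bash
cat >> h.py <<'E'
PV=np.array([.4949,.0557])
def kpose(th,back,z):
    a=np.radians(th); rh=np.array([np.cos(a),np.sin(a)]); t=np.array([-rh[1],rh[0]]); p=PV+.035*rh-back*t
    return [p[0],p[1],z],[180,0,(th-90+180)%360-180]
E
python3 - <<'E'
from h import *
th=192.; z=.040
p,o=kpose(th,.036,.10); reach(p,o)
p,o=kpose(th,.036,z); print('down',move_linear(p,o,.12,max_force=5))
p,o=kpose(th,.014,z); hit=move_linear(p,o,.03,max_force=3)
st=sense(); a=np.radians(th); print('hit',hit,(PV-st['tcp_pos'][:2])@[-np.sin(a),np.cos(a)],ft(th,3),st['time'])
hit=False
while th<318:
    th+=9 if th<285 else 2
    p,o=kpose(th,.016,z); hit=move_linear(p,o,.04 if th<286 else .015,max_force=8)
    f=ft(th,2); print(round(th),hit,np.round(f,1))
    if hit or f[1]<-7.5: break
st=sense(); rel=st['tcp_pos'][:2]-PV
print(st['time'],st['tcp_pos'],'arm angle',np.degrees(np.arctan2(rel[1],rel[0])+np.arctan(16/35))%360,ft(th,3))
E
```

```text
down False
hit False 0.013856393190432501 [ 0.47377117 -0.70570188  0.00738693] 41.8417
201 False [-0.9 -0.7 -0.4]
210 False [-0.1 -0.5 -0.1]
219 False [-0.9 -0.  -0.6]
228 False [ 0.1 -1.  -0.6]
237 False [-0.4 -0.6 -0.8]
246 False [-0.8 -1.7 -0.7]
255 False [-0.6 -1.   0.1]
264 False [-0.7 -1.1 -0.4]
273 False [-0.  -1.1 -0.2]
282 False [ 0.1 -1.2 -0.7]
291 False [-0.4 -2.1 -0. ]
293 False [-0.4 -1.  -0.6]
295 False [-0.2 -1.3 -0.5]
297 False [-1.1 -3.1 -0.3]
299 False [-0.8 -5.7  2.1]
301 False [-0.3 -7.7  4.1]
47.0167 [0.49644822 0.0165996  0.03990399] arm angle 296.83467672099135 [ 0.08626695 -7.37091114  4.04470717]
```

Run:
```python
from h import *
p,o=kpose(301,.04,.040); move_linear(p,o,.1); move_linear([p[0],p[1],.12],None,.2)
reach([.585,-.075,.2],[180,0,125])
dwell(.1); st=sense(); im,d=snapshot('wrist'); P=cloud(cam('wrist',st),d)
print('studs');[print(b) for b in blobs(P,.046,.060,C,.045,.074,40)]
print('pin');[print(b) for b in blobs(P,.083,.095,C,.07,.2,10)]
print('post');[print(b) for b in blobs(P,.0462,.050,C,.115,.16,20)]
for b in blobs(P,.083,.095,C,.07,.2,10):
    v=b[2][:2]-PV; w=C-PV; print('pin angle',np.degrees(np.arctan2(v[1],v[0])),'closed dir',np.degrees(np.arctan2(w[1],w[0])),np.hypot(*v))
im2=im[0:290,60:560]; cv2.imwrite('pics/w6c.png',cv2.resize(im2,None,fx=1.6,fy=1.6,interpolation=cv2.INTER_CUBIC)[...,::-1])
print(sense()['time'])
```

```text
studs
(np.int32(197), (np.float64(262.4), np.float64(138.0)), array([ 0.4963, -0.0409,  0.0537]), array([ 0.4962, -0.0412,  0.051 ]))
(np.int32(179), (np.float64(357.6), np.float64(148.4)), array([0.5725, 0.0012, 0.0536]), array([0.5726, 0.0011, 0.0513]))
(np.int32(178), (np.float64(256.8), np.float64(229.1)), array([ 0.538 , -0.1166,  0.0533]), array([ 0.5379, -0.1175,  0.0509]))
(np.int32(173), (np.float64(345.4), np.float64(238.4)), array([ 0.614 , -0.0747,  0.0537]), array([ 0.6146, -0.0752,  0.0509]))
pin
(np.int32(337), (np.float64(317.5), np.float64(78.7)), array([0.5113, 0.0254, 0.0885]), array([0.5113, 0.0252, 0.087 ]))
post
(np.int32(547), (np.float64(322.5), np.float64(42.6)), array([0.4946, 0.0559, 0.0477]), array([0.4946, 0.0561, 0.0479]))
pin angle -61.57534948417649 closed dir -61.94044431325335 0.03445359197529336
49.3917
```

View pics/w6c.png

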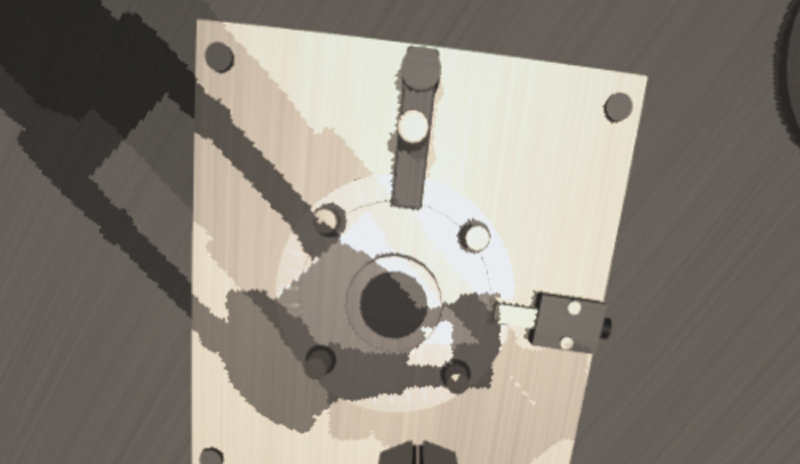

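The keeper points over the hub, from its post at crop (421,65) to its tip at (407,205), and is within 0.4° of the closed direction. The studs have not shifted and the tongue is still in the notch at (515,316). The robot is touching nothing, so I'm handing in.

```bash
python3 -c "
from cell import *
print(job_done())"
```

```text
the job is handed in; nothing more can be done
None
```

The job is handed in at about 49 s of the 72 s allowed: the hub's notch is on the tongue, the hub was leaned on it at about 12.3 N for 0.7 s, and the keeper is at its stop and released; a first push passed over the studs without touching them, because the fingertips end about 16 mm above the reported TCP instead of 25 mm below it.

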